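# Lock the dressing forceps into the sterilising cassette

## Robot

A 7-joint arm with a two-finger parallel gripper is mounted at the origin on a cart in front of the work surface, level with it; the furniture and walls round the work are solid. World frame = base frame: x ahead of the robot, y to its left, z up, the work surface at z = 0. Lengths are in m, angles in degrees, forces in N, time in s.
With the tool pointing down it reaches from about 0.4 to 0.925 m from the base axis. Payload 4.1 kg.
Tool frame: the origin (TCP) lies midway between the tips of the shut fingers; the grasp point (between the pads) lies 19 mm behind it; z points along the fingers, y is the line along which they close (so a half turn about z gives the same grasp; the last joint's range is limited). The gripper opens to 85 mm and grips with 20 to 120 N. Pads are 22 mm wide; open, the fingers measure 114 mm over their backs; the gripper's body (76 mm by 85 mm) begins 54 mm behind the grasp point. The pads swing forward as they close: fully open they stand 13 mm farther back than shut.
Start: joints at [67.781, 22.827, 2.584, 88.041, -1.071, 69.15, -2.905], TCP at [0.185, -0.623, 0.231] pointing down, gripper open.
Joint ranges: [-161.44, 161.44], [-28.35, 127.94], [-78.24, 83.42], [0, 140.83], [-78.03, 258.03], [13.02, 114.36], [-168.23, 168.23]. Speed limits (degrees/s): [147.25, 147.25, 180, 180, 180, 180, 180].

## Interface

Orientations are given as a 3x3 rotation matrix whose columns are the frame's x, y, z axes.
In Python, from station import state, optics, order, nets gives the robot as it stands.
- The arm moves only by the shell command python3 -m crank 'ROWS' [FORCE]. ROWS is JSON, one flat list of numbers, 7 for each row, row after row: the turn, a rotation vector about the tool's x, y, z normalised to -1 to 1, where 1 is 90 degrees, then the shift along the tool's x, y, z normalised to -1 to 1, where 1 is 20 cm, then the opening, from 0 (shut) to 1 (fully open). A call has 1 to 5 rows; each row is the pose to reach, as a shift and turn from the pose commanded when the call began, along the tool's axes at that moment; what a row does not reach only later rows make up. A row lasts 1/12 s, in which the tool goes at most 41.7 mm and 7.16 degrees, less where a joint would pass 70% of its speed; a pose out of reach is approached as far as the arm can. A call with a number of a shift or a turn outside -1 to 1 is refused whole. A call with a gripper value outside its range is refused whole. The fingers move at their own pace and stop on an object; FORCE is the grip in N (left out, the last holds). Time passes only in rows, so rows that repeat a pose let the fingers close. It gives the time, the measured TCP pose, the force, the opening and the grip force at its end, in the units of the state.
- state(): the state, without advancing time (a new reading comes with each control period).
- optics.grab_frame(name): name is "scene" or "side" or "wrist"; returns the picture (420x560x3 uint8, red, green, blue); there is no depth.
- optics.camera_model(name): a dict with "fx", "fy", "cx", "cy" (pixels), "rvec" (rotation vector, rad) and "tvec" (3), from world to camera coordinates, as OpenCV has them. Camera axes: x right, y down, z forward; pixel columns grow to the right and rows downward; lengths in m; the calibration is good to about 2 mm. A picture is of the moment at which its call begins: read the wrist's pose just before it. camera_model takes no time and is no camera call; for the wrist camera it gives the pose at the moment of the call.
- order.close_job(): hands the job in; it is judged then, once.
Trained networks look in the newest picture that a camera, given by its name, has taken for a name from the list of things; names that differ only in an ending like _2 or _b are one class to them, and where a whole thing is asked for, a point or a joint stands for the part that bears it (a point fixed in the world has none). Each returns a list of dicts, best first, with "conf" (0 to 1); they miss things now and then, are a little off and sometimes report something else, mostly with a low value. They report only what shows in the picture. A call takes as long as a camera call.
- nets.search_frame(camera, label): "position" ([column, row] as shares, 0 to 1, of the picture: columns of its width, rows of its height, amid what is visible of it).
- nets.spot_point(camera, label): "position" ([column, row] as shares, 0 to 1, of the picture: columns of its width, rows of its height: a listed point, or the origin of a listed thing).
The state is a dict: "t": time; "joints": joint angles; "qd": joint speeds; "effort": joint torques, N m; "position": TCP position; "tool_rot": TCP orientation; "force": force on the tool from outside, world axes, zero at the start; "wrist_torque": the same for the moment, N m; "finger_gap": opening from 0.0 (shut) to 1.0 (fully open); "finger_force": force on a finger pad.
Only numpy, scipy, OpenCV 4.12 (cv2) and the standard library are available. Lean on these libraries where they do the work, as an engineer would, in place of code of your own. Each camera call takes 0.05 s, during which the arm holds its last target. There are 200 camera calls.

## Task

Get the steel cassette ready for the steriliser: take the forceps out of the narrow steel jar and lay them lengthwise in the empty front rests of the cassette, about centred, in front of the small forceps already there. Then fold the hold-down bar over both and press it until its catch snaps, and finally close the lid and press its front edge down until that catch snaps too. Leave the jars, bottles and vials around it standing where they are.

Things in the scene. Friction and masses are not known exactly. Their poses are not given: they have to be found in the camera images.
- cassette: Fixed steel instrument cassette, 130 (x, front to back) by 190 (y) by 34 mm high, walls 2.5 mm, open at the top, inner floor 5 mm up. Origin: centre of the underside; its x axis points to the back, where the lid is hinged; -x is the front with the catches. Two grey silicone rails, 10 mm thick, cross it front to back at y = -38 and +38 mm; between them the fingers have room.
- front_rest (a point): Middle of the empty front rests: cassette x = -27, y = 0, z = +12 mm; axes of the cassette; forceps must lie along its y. Each rail has two 18 mm wide notches with rounded shoulders, at x = -27 (empty) and x = +16 mm (taken by a small forceps, 115 mm long, fixed there); notch floors 12 mm, rail tops 20 mm above the underside. Forceps not down in the notches keep the bar from closing.
- bar_hinge (a point): Point on the hinge axis of the hold-down bar (axis along the cassette's y): cassette x = +56, y = 0, z = +27 mm. The bar is a steel strip 18 mm wide, 3 mm thick, 112 mm long, its last 14 mm widened to 28 mm.
- hold_bar (a joint): Hold-down bar, rad. 0 = closed, level, its top 29 mm above the underside; grows as the tip swings up and back; starts nearly upright (1.32 to 1.45), leaning to the front. A weak spring (under 1 N at the tip) lifts it if let go too soon. The tip meets a sprung catch about 0.06 rad above closed; about 9 N down at the tip snaps it past; it stops at 0 and is held.
- bar_tip (a point): Point on the upper side of the bar's widened end, where to press: 105 mm from the bar's hinge, at cassette x = -49 mm when closed. Axes of the bar: -x from hinge to tip, z out of its upper side.
- lid_hinge (a point): Point on the lid's hinge axis (along the cassette's y): cassette x = +67.5, y = 0, z = +34.5 mm. The lid is a perforated steel plate, 138 by 196 mm, 3 mm thick, with a 9 mm skirt down its front edge.
- lid (a joint): Lid, rad. 0 = shut, its top 38 mm above the cassette's underside; grows as it opens; starts leaning back past upright (1.78 to 1.95), its edge about 165 mm up. Its stiff hinge (about 1 N at the edge) keeps it where it is left, so push it over from behind. Its edge meets a sprung catch about 0.055 rad above shut; about 9 N down near the front edge snaps it; it stops at 0.
- lid_edge (a point): Middle of the lid's front edge on the outer (upper) side, 132.5 mm from the lid's hinge; at cassette x = -65 mm when shut. Axes of the lid: -x from hinge to edge, z out of its outer side.
- forceps_jar: Narrow plain steel jar, fixed: foot disc 58 mm across, tube 37 mm outside at the rim, 27 mm inside, rim 75 mm high, inner floor 7 mm up. Stands left or right of the cassette; the forceps stand in it. Origin: centre of the underside. Beware on the way of the tubular side handles of the cart, lengthwise at about y = -0.40 and y = +0.43 m, 0.27 m high.
- forceps: Steel dressing forceps, rigid, 135 mm long, 22 g. y along its length, +y to the joined heel, -y to the tips; x across both arms; z through its depth (0 to 9.5 mm). Origin: mid length on the z = 0 side; mass centre at y = +12 mm. Stands in the jar tips down, leaning about 0.18 rad, turned any way; the upper 60 mm stick out. Pinch it along its x. Any way round will do in the cassette.
- forceps_mid (a point): Middle of the forceps: mid length, mid depth (z = 4.8 mm); axes of the forceps. Width along x: 15 mm here, 11 mm at y = +38 and -38, 6 mm at y = +55, under 4 mm at both ends. Laid flat (x level, either z side down) it is 9.5 mm high.
- cotton_jar: Clear jar with a lid, 75 mm across, 94 mm high, loose bystander on the side of the cassette where the forceps jar is not. Origin: centre of the underside.
- vial_needle: Glass vial, 27 mm across, with a needle left in it, 110 mm high in all, loose bystander. Origin: centre of the underside.
- small_vial: Small vial, 24 mm across, 41 mm high, loose bystander. Origin: centre of the underside.
- dispenser_bottle: Tall white dispenser bottle, 82 mm across, 249 mm high, fixed bystander at the back left. Origin: centre of the underside.
- dropper_bottle: Dropper bottle, 34 mm across, 102 mm high, loose bystander. Origin: centre of the underside.

How it is judged (in metres and radians):
On the way, in this order (a step that is already met when the one before it is completed fails the run):
1. the forceps lie down in the front rests of the cassette, let go, with the bar still up (x of forceps_mid in the frame of front_rest between -0.006 and 0.006 m and y of forceps_mid in the frame of front_rest between -0.016 and 0.016 m and z of forceps_mid in the frame of front_rest between 0.001 and 0.009 m and angle between the y axis of forceps and the y axis of cassette, either way round below 0.12 rad and value of joint hold_bar above 0.3 rad and contact force between the fingers and forceps below 0.1 N), for 0.2 s.
2. the hold-down bar is snapped shut over the forceps, with the lid still open (x of forceps_mid in the frame of front_rest between -0.006 and 0.006 m and y of forceps_mid in the frame of front_rest between -0.016 and 0.016 m and z of forceps_mid in the frame of front_rest between 0.001 and 0.009 m and angle between the y axis of forceps and the y axis of cassette, either way round below 0.12 rad and value of joint hold_bar below 0.025 rad and value of joint lid above 0.3 rad), for 0.2 s.
3. the lid is snapped shut (value of joint each of hold_bar, lid below 0.025 rad), for 0.2 s.
At the end, for the whole second after the job is handed in: Forceps at rest in the front rests (middle within 6 mm across, 16 mm along, 1 to 9 mm above the notch floor, parallel within 0.12 rad); bar and lid snapped shut (joints under 0.025 rad) (all of step 3 and x of forceps_mid in the frame of front_rest between -0.006 and 0.006 m and y of forceps_mid in the frame of front_rest between -0.016 and 0.016 m and z of forceps_mid in the frame of front_rest between 0.001 and 0.009 m and angle between the y axis of forceps and the y axis of cassette, either way round below 0.12 rad and linear speed of forceps below 0.02 m/s and velocity of joint lid below 0.05 rad/s); the robot touches nothing.
It fails at once if a jar, bottle or vial is tipped over or shifted by more than 30 mm (distance of any of cotton_jar, vial_needle, small_vial, dropper_bottle from where it was at the start of the episode above 0.03 m or angle between any of cotton_jar, vial_needle, small_vial, dropper_bottle's own z axis and vertical above 0.4 rad).
It also fails if it takes over 72 s, if anything falls off the work surface, if the arm or the gripper's body presses on something with over 40 N, if the wrist force passes 120 N, or if a joint passes its speed limit or range.

## Working session

There is one attempt and no reset: what is moved stays moved. The work goes in short steps, Python scripts to look and compute and a shell command to move; the robot and the scene stay as the last step left them, time stands still between calls to the robot, and variables do not carry over. Pictures are saved under pics/ and viewed, at most 10 in all, crops included, and the job is handed in when it is done.

```bash
ls; mkdir -p pics; cat > h.py <<'E'
import numpy as np, cv2, json
from station import state, optics, order, nets
def cam(n):
    m=optics.camera_model(n); K=np.array([[m['fx'],0,m['cx']],[0,m['fy'],m['cy']],[0,0,1]])
    R=cv2.Rodrigues(np.array(m['rvec'],float))[0]; t=np.array(m['tvec'],float).ravel(); return K,R,t
def ray(c,px):
    K,R,t=c; d=R.T@np.linalg.inv(K)@np.array([px[0],px[1],1.]); return -R.T@t,d/np.linalg.norm(d)
def onz(c,px,z):
    o,d=ray(c,px); return o+d*(z-o[2])/d[2]
def proj(c,P):
    K,R,t=c; q=K@(R@np.array(P,float)+t); return q[:2]/q[2]
def tri(obs):
    A=np.zeros((3,3));b=np.zeros(3);L=[ray(c,p) for c,p in obs]
    for o,d in L: M=np.eye(3)-np.outer(d,d);A+=M;b+=M@o
    X=np.linalg.solve(A,b); return X,[float(np.linalg.norm(np.cross(d,X-o))) for o,d in L]
def spot(n,l,f='spot_point'):
    return [(np.array(r['position'])*[560,420],round(r['conf'],2)) for r in getattr(nets,f)(n,l)]
def rows(P,R,Rn=None):
    "shift/turn numbers to bring TCP to P with orientation Rn from now"
    s=state();R0=np.array(s['tool_rot']);d=R0.T@(np.array(P)-s['position'])/.2
    w=np.zeros(3) if R is None else cv2.Rodrigues(R0.T@R)[0].ravel()/(np.pi/2)
    return np.round(np.r_[w,d],4).tolist()
E
python3 - <<'E'
from h import *
for n in('scene','side'):
    f=optics.grab_frame(n); cv2.imwrite(f'pics/{n}0.png',f[:,:,::-1])
    for l in 'cassette front_rest bar_hinge bar_tip lid_hinge lid_edge forceps_jar forceps forceps_mid cotton_jar vial_needle small_vial dispenser_bottle dropper_bottle'.split():
        print(n,l,[(p.round(1).tolist(),c) for p,c in spot(n,l)[:2]])
s=state();print(s)
E
```

```text
pics
scene cassette [([316.1, 229.3], 0.6), ([227.9, 319.3], 0.45)]
scene front_rest [([323.7, 233.6], 0.59)]
scene bar_hinge [([295.7, 216.7], 0.6), ([292.4, 170.4], 0.59)]
scene bar_tip [([222.8, 295.1], 0.74), ([299.7, 187.2], 0.46)]
scene lid_hinge [([287.0, 211.7], 0.91), ([222.6, 294.4], 0.18)]
scene lid_edge [([277.3, 165.4], 0.82)]
scene forceps_jar [([227.8, 317.8], 0.68)]
scene forceps [([223.8, 296.3], 0.51)]
scene forceps_mid [([221.6, 294.0], 0.68)]
scene cotton_jar [([333.6, 187.4], 0.81)]
scene vial_needle [([292.0, 169.9], 0.53)]
scene small_vial [([272.5, 352.6], 0.66)]
scene dispenser_bottle [([163.3, 278.5], 0.94)]
scene dropper_bottle [([198.0, 261.3], 0.84)]
side cassette [([259.1, 249.7], 0.79), ([212.7, 191.4], 0.38)]
side front_rest []
side bar_hinge []
side bar_tip [([277.7, 191.8], 0.55)]
side lid_hinge []
side lid_edge [([309.9, 173.4], 0.57)]
side forceps_jar [([256.0, 190.3], 0.84)]
side forceps [([258.3, 165.4], 0.59)]
side forceps_mid [([259.7, 166.3], 0.61)]
side cotton_jar [([296.2, 303.5], 0.57)]
side vial_needle []
side small_vial [([211.8, 192.9], 
[... 213 characters left out ...]
.90477604]), 'qd': array([-0.0273197 ,  0.00507448,  0.03510613, -0.06565036,  0.05183179,
       -0.03931248,  0.02355772]), 'effort': array([-2.59665330e-04, -4.75000405e+01,  1.36302207e+00, -2.54509002e+01,
        1.16612276e-02,  1.24917206e-03, -1.80195588e-05]), 'position': array([ 0.18511272, -0.62313631,  0.23135881]), 'tool_rot': array([[ 9.58591139e-01,  2.84785933e-01,  2.90297311e-05],
       [ 2.84785934e-01, -9.58591129e-01, -1.36121844e-04],
       [-1.09379438e-05,  1.38752453e-04, -9.99999990e-01]]), 'force': array([ 0.63669596, -0.53299878, -0.56859957]), 'wrist_torque': array([ 0.02693887, -0.04798371,  0.05303931]), 'finger_force': 0.0, 'finger_gap': 1.0044334596945639}
```

View both.

```bash
python3 - <<'E'
from h import *
a=cv2.imread('pics/scene0.png')[130:390,130:430];b=cv2.imread('pics/side0.png')[130:340,180:360]
cv2.imwrite('pics/a.png',cv2.resize(a,None,fx=2.3,fy=2.3,interpolation=3))
cv2.imwrite('pics/b.png',cv2.resize(b,None,fx=2.8,fy=2.8,interpolation=3))
S=cam('scene');D=cam('side')
print(-S[1].T@S[2],-D[1].T@D[2])
print('jar',onz(S,(227.8,317.8),0),onz(D,(256,190.3),0))
print('mid',tri([(S,(221.6,294)),(D,(259.7,166.3))]))
print('cas',onz(S,(316.1,229.3),0),onz(D,(259.1,249.7),0))
print('fr',onz(S,(323.7,233.6),.012)); print('bh',onz(S,(295.7,216.7),.027)); print('lh',onz(S,(287,211.7),.0345))
print('le',tri([(S,(277.3,165.4)),(D,(309.9,173.4))]),'bt',tri([(S,(299.7,187.2)),(D,(277.7,191.8))]))
print('cot',onz(S,(333.6,187.4),0),onz(D,(296.2,303.5),0))
print('ndl',onz(S,(292,169.9),0));print('sv',onz(S,(272.5,352.6),0),onz(D,(211.8,192.9),0))
print('disp',onz(S,(163.3,278.5),0),onz(D,(328.4,188.7),0));print('drop',onz(S,(198,261.3),0),onz(D,(315.6,201.4),0))
E
```

```text
[0.25886008 0.57758202 0.65058085] [ 0.46719704 -0.91310291  0.49812525]
jar [0.56547268 0.25984011 0.        ] [ 5.63151838e-01  2.67340803e-01 -5.55111512e-17]
mid (array([0.57419888, 0.2591619 , 0.06878279]), [0.0003299173263639007, 0.00032991732636389255])
cas [ 0.53699327 -0.05509664  0.        ] [ 0.53906474 -0.04483477  0.        ]
fr [ 0.50970668 -0.04004567  0.012     ]
bh [ 0.58808797 -0.04144308  0.027     ]
lh [ 0.61118813 -0.03839508  0.0345    ]
le (array([ 0.64321012, -0.04164159,  0.15713109]), [0.0008823164169126506, 0.0008823164169125946]) bt (array([ 0.58053381, -0.03840691,  0.12241953]), [0.00023749814647907097, 0.00023749814647929752])
cot [ 0.57485025 -0.23151008  0.        ] [ 0.5824355 -0.2376663  0.       ]
ndl [ 0.71531239 -0.24174447  0.        ]
sv [0.45254076 0.27452594 0.        ] [0.44786699 0.27122036 0.        ]
disp [0.74114976 0.25626772 0.        ] [0.75131426 0.24309869 0.        ]
drop [0.71119278 0.17937221 0.        ] [0.70174207 0.16977017 0.        ]
```

View pics/a.png

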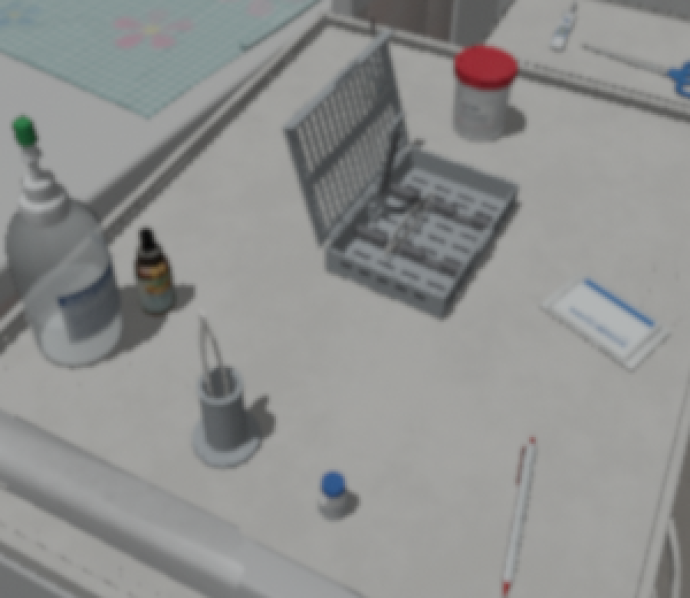

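View pics/b.png

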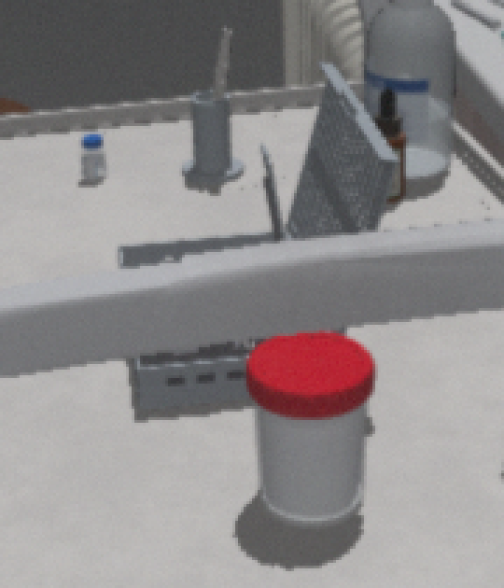

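```bash
python3 - <<'E'
from h import *
S=cam('scene');D=cam('side');W=cam('wrist')
print('heel',tri([(S,(218.3,268.3)),(D,(260.7,140.7))]))
for p in((322.6,267),(273.5,246.5),(352.6,222.2)): print(onz(S,p,0))
s=state();R=np.array(s['tool_rot'])
print('wristcam in tool',R.T@(-W[1].T@W[2]-s['position']),(W[1]@R),W[0])
E
python3 -m crank '[0,0,0,0,0,-1,1,0,0,0,0,0,-1,1,0,0,0,0,0,-1,1,0,0,0,0,0,-1,1,0,0,0,0,0,-1,1]'
python3 -m crank '[0,0,0,0.555,-0.57,0,1,0,0,0,0.555,-0.57,0,1,0,0,0,0.555,-0.57,0,1,0,0,0,0.555,-0.57,0,1]'
python3 -m crank '[0,0,0,0.555,-0.57,0,1,0,0,0,0.555,-0.57,0,1,0,0,0,0.555,-0.57,0,1,0,0,0,0.555,-0.57,0,1]'
```

```text
heel (array([0.5777698 , 0.25601267, 0.13653588]), [0.0015219564087404244, 0.001521956408740621])
[0.46839572 0.04441266 0.        ]
[0.593643   0.05012358 0.        ]
[ 0.47187988 -0.12738303  0.        ]
wristcam in tool [ 0.06543832 -0.00051668 -0.14278972] [[ 7.37651614e-04  9.99999612e-01 -4.80862172e-04]
 [-9.66101510e-01  5.88506313e-04 -2.58161820e-01]
 [-2.58161437e-01  6.54995154e-04  9.66101570e-01]] [[324.65273654   0.         280.3446559 ]
 [  0.         324.65273654 208.71464449]
 [  0.           0.           1.        ]]
t: 1.92
position: [0.1851, -0.6232, 0.4353]
tool_rot: [[0.959, 0.285, 0.001], [0.285, -0.959, -0.004], [0.0, 0.004, -1.0]]
force: [0.3, 0.2, 1.2]
finger_gap: 0.994
finger_force: 0.0
t: 2.25
position: [0.2607, -0.4796, 0.4318]
tool_rot: [[0.958, 0.287, 0.001], [0.287, -0.958, -0.0], [0.001, 0.001, -1.0]]
force: [0.5, 0.3, 0.8]
finger_gap: 0.999
finger_force: 0.0
t: 2.58
position: [0.3343, -0.3381, 0.4317]
tool_rot: [[0.958, 0.287, 0.001], [0.287, -0.958, -0.0], [0.001, 0.001, -1.0]]
force: [0.9, 0.5, -0.1]
finger_gap: 0.997
finger_force: 0.0
```

```bash
python3 -m crank '[0,0,0,0.555,-0.57,0,1,0,0,0,0.555,-0.57,0,1,0,0,0,0.555,-0.57,0,1,0,0,0,0.555,-0.57,0,1]' | grep pos
python3 -m crank '[0,0,-0.18,0.555,-0.78,0,1,0,0,-0.18,0.555,-0.78,0,1,0,0,-0.18,0.555,-0.78,0,1,0,0,-0.18,0.555,-0.78,0,1,0,0,-0.18,0.555,-0.78,0,1]'
python3 - <<'E'
from h import *
W=cam('wrist');f=optics.grab_frame('wrist');cv2.imwrite('pics/w1.png',f[:,:,::-1])
for l,z in dict(cassette=0,front_rest=.012,bar_hinge=.027,lid_hinge=.0345,lid_edge=.16,bar_tip=.13,forceps_jar=0,forceps_mid=.07,cotton_jar=0,vial_needle=0,small_vial=0,dropper_bottle=0).items():
    for p,c in spot('wrist',l)[:2]: print(l,p.round(1),c,onz(W,p,z).round(4))
E
```

```text
position: [0.408, -0.197, 0.4317]
t: 3.33
position: [0.4694, -0.0138, 0.4317]
tool_rot: [[0.838, 0.546, 0.001], [0.546, -0.838, 0.001], [0.002, -0.0, -1.0]]
force: [-0.2, 0.3, 0.1]
finger_gap: 1.0
finger_force: 0.0
cassette [313.1 137.1] 0.81 [ 0.5345 -0.0386  0.    ]
front_rest [304.8 153.4] 0.73 [ 0.5041 -0.0409  0.012 ]
front_rest [311.7 131.8] 0.26 [ 0.5402 -0.0304  0.012 ]
bar_hinge [335.  112.1] 0.81 [ 0.5859 -0.0429  0.027 ]
lid_hinge [337.7 102.2] 0.93 [ 0.5997 -0.0368  0.0345]
lid_edge [377.1  65.9] 0.61 [ 0.6408 -0.0383  0.16  ]
bar_tip [339.1 111.6] 0.57 [ 0.5777 -0.0348  0.13  ]
forceps_jar [160.9  18.3] 0.71 [0.5541 0.268  0.    ]
cotton_jar [419.9 182.1] 0.9 [ 0.5743 -0.2437  0.    ]
vial_needle [461.9 112.3] 0.78 [ 0.7065 -0.2267  0.    ]
small_vial [127.4  75.7] 0.61 [0.4485 0.2746 0.    ]
small_vial [465.5 112.7] 0.45 [ 0.7094 -0.2323  0.    ]
```

View pics/w1.png

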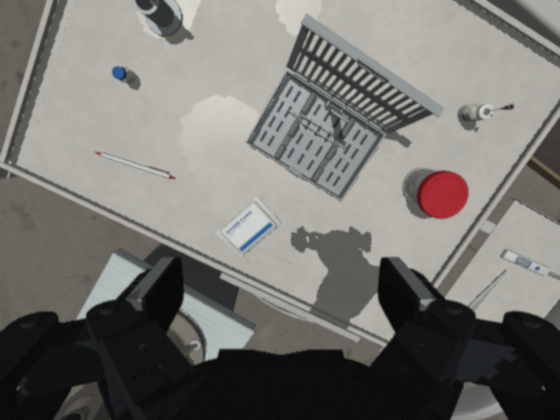

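```bash
python3 -m crank '[0,0,0.37,0.53,-0.41,0.15,1,0,0,0.37,0.53,-0.41,0.15,1,0,0,0.37,0.53,-0.41,0.15,1,0,0,0.37,0.53,-0.41,0.15,1,0,0,0.37,0.53,-0.41,0.15,1]' | grep pos
python3 -m crank '[0,0,0,0.25,-0.66,0.2,1,0,0,0,0.25,-0.66,0.2,1,0,0,0,0.25,-0.66,0.2,1,0,0,0,0.25,-0.66,0.2,1,0,0,0,0.25,-0.66,0.2,1]'
python3 - <<'E'
from h import *
W=cam('wrist');f=optics.grab_frame('wrist');cv2.imwrite('pics/w2.png',f[:,:,::-1])
for l,z in dict(cassette=0,front_rest=.012,bar_hinge=.027,lid_hinge=.0345,lid_edge=.16,bar_tip=.13,forceps_jar=0,forceps_mid=.07,forceps=.07,small_vial=0,dropper_bottle=0).items():
    for p,c in spot('wrist',l)[:2]: print(l,p.round(1),c,onz(W,p,z).round(4))
c=proj(W,(.565,.262,.09)).astype(int);print(c)
x0,y0=max(c[0]-60,0),max(c[1]-60,0)
cv2.imwrite('pics/w2c.png',cv2.resize(f[y0:y0+120,x0:x0+120,::-1],(600,600),interpolation=2));print(x0,y0)
for p in ((250,143),(341,198)): pass
E
```

```text
position: [0.5133, 0.1134, 0.3998]
t: 4.82
position: [0.5594, 0.2456, 0.3586]
tool_rot: [[1.0, 0.031, -0.005], [0.031, -1.0, 0.003], [-0.005, -0.003, -1.0]]
force: [-0.2, -0.6, -0.5]
finger_gap: 0.998
finger_force: 0.0
cassette [463.7 184. ] 0.73 [ 0.5382 -0.0406  0.    ]
front_rest [462.8 204.1] 0.88 [ 0.5087 -0.038   0.012 ]
front_rest [479.4 154.6] 0.5 [ 0.5853 -0.0492  0.012 ]
bar_hinge [478.7 155. ] 0.61 [ 0.586  -0.0391  0.027 ]
lid_hinge [482.6 142.9] 0.67 [ 0.6036 -0.0369  0.0345]
lid_hinge [478.9 153.5] 0.38 [ 0.5887 -0.0345  0.0345]
lid_edge [463.  182.7] 0.38 [0.5674 0.0524 0.16  ]
bar_tip [527.  172.5] 0.56 [ 0.5764 -0.0359  0.13  ]
forceps_jar [265.7 165.5] 0.61 [0.5574 0.2696 0.    ]
forceps_mid [267.4 168.2] 0.59 [0.5634 0.2642 0.07  ]
forceps_mid [264.1 166.1] 0.4 [0.566  0.2686 0.07  ]
forceps [266.2 164.8] 0.62 [0.5678 0.2659 0.07  ]
small_vial [263.1 228.9] 0.58 [0.4541 0.2718 0.    ]
dropper_bottle [327.1  61.7] 0.69 [0.7079 0.1851 0.    ]
[268 169]
208 109
```

View pics/w2c.png

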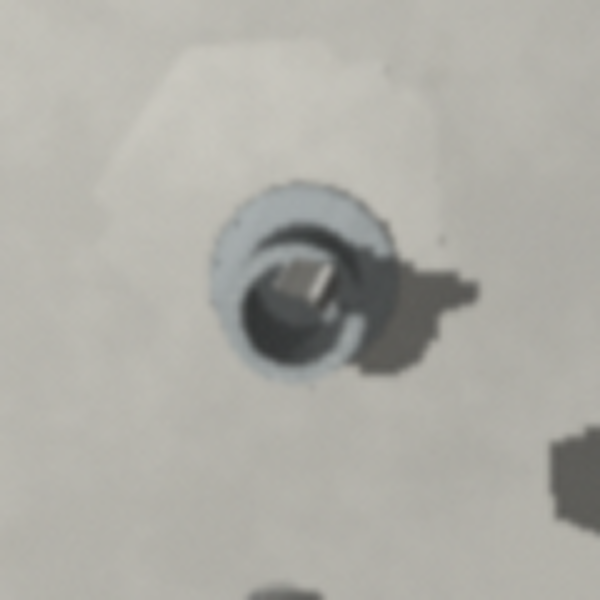

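```bash
cat >> h.py <<'E'
def Rdir(az,tilt):
    "tool z heading az (deg), tilt from vertical; x up/forward"
    a,t=np.radians([az,tilt]);h=np.array([np.cos(a),np.sin(a),0]);u=np.array([0,0,1.])
    z=h*np.sin(t)-u*np.cos(t);x=h*np.cos(t)+u*np.sin(t);return np.c_[x,np.cross(z,x),z]
E
python3 - <<'E'
from h import *
W=cam('wrist');print(onz(W,(268.6,163.8),.003),onz(W,(268,171),.075))
print(rows([.512,.301,.169],Rdir(-35,45)))
E
```

```text
[0.56353136 0.25796441 0.003     ] [0.56292516 0.2563017  0.075     ]
[-0.158, 0.4825, 0.3817, -0.2373, -0.3122, 0.9626]
```

```bash
python3 -m crank '[-0.08,0.24,0.19,-0.24,-0.31,0.3,1,-0.08,0.24,0.19,-0.24,-0.31,0.3,1,-0.08,0.24,0.19,-0.24,-0.31,0.3,1,-0.08,0.24,0.19,-0.24,-0.31,0.3,1,-0.08,0.24,0.19,-0.24,-0.31,0.3,1]'
python3 - <<'E'
from h import *
print(rows([.512,.301,.169],Rdir(-35,45)))
E
```

```text
t: 5.83
position: [0.506, 0.3049, 0.2997]
tool_rot: [[0.894, -0.281, 0.349], [-0.236, -0.958, -0.166], [0.381, 0.067, -0.922]]
force: [-0.7, 0.7, -0.0]
finger_gap: 1.004
finger_force: 0.0
[-0.0805, 0.2416, 0.197, -0.2173, -0.0331, 0.6164]
```

```bash
python3 -m crank '[-0.08,0.24,0.2,-0.22,-0.03,0.62,1,-0.08,0.24,0.2,-0.22,-0.03,0.62,1,-0.08,0.24,0.2,-0.22,-0.03,0.62,1,-0.08,0.24,0.2,-0.22,-0.03,0.62,1,-0.08,0.24,0.2,-0.22,-0.03,0.62,1]'
python3 - <<'E'
from h import *
W=cam('wrist');f=optics.grab_frame('wrist')
for l in ('forceps','forceps_mid','forceps_jar'): print(l,[(p.round(1),c) for p,c in spot('wrist',l)[:2]])
cv2.imwrite('pics/w3.png',f[:,:,::-1])
c=proj(W,(.57,.258,.09)).astype(int);x0,y0=max(c[0]-90,0),max(c[1]-70,0);print(x0,y0)
cv2.imwrite('pics/w3c.png',cv2.resize(f[y0:y0+140,x0:x0+180,::-1],None,fx=4,fy=4,interpolation=2))
E
```

```text
t: 6.25
position: [0.511, 0.3019, 0.2091]
tool_rot: [[0.885, -0.341, 0.318], [-0.275, -0.933, -0.233], [0.376, 0.119, -0.919]]
force: [-1.1, 1.0, -1.6]
finger_gap: 1.002
finger_force: 0.0
forceps [(array([282.3, 187.7]), 0.93)]
forceps_mid [(array([279.5, 183.3]), 0.65), (array([283.2, 189.8]), 0.64)]
forceps_jar [(array([272.5, 204.7]), 0.65)]
198 106
```

View pics/w3c.png

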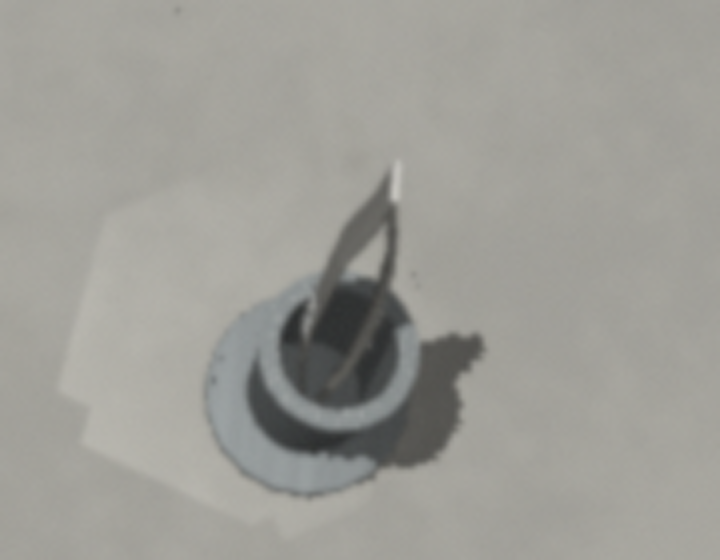

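```bash
cat > fit.py <<'E'
from h import *
from scipy.optimize import least_squares
S=cam('scene');D=cam('side');W=cam('wrist');s=state();R=np.array(s['tool_rot'])
print('joints',s['joints'].round(1))
# rebuild w2 camera from tool pose
Rc=W[1]@R; tc=R.T@(-W[1].T@W[2]-s['position'])
R2=np.array([[1,.031,-.005],[.031,-1,.003],[-.005,-.003,-1]]);p2=np.array([.5594,.2456,.3586])
Rw=Rc@R2.T; C=p2+R2@tc; W2=(W[0],Rw,-Rw@C)
obs=[(W,(297,156.8),'n'),(W,(297.5,146),'f'),(W2,(272,170),'n'),(W2,(275,162),'f'),(S,(218.3,268.3),'m'),(D,(260.7,140.7),'m')]
for k in 'nf': print(k,tri([(c,p) for c,p,q in obs if q==k]))
print('jar rim w3',onz(W,(198+341/4,106+353/4),.075),'foot',onz(W,(198+307/4,106+393/4),.003))
jar=np.array([.563,.2575])
def res(x):
    M=cv2.Rodrigues(x[3:])[0];h=x[:3]   # h= heel middepth
    r=[]
    for c,p,q in obs:
        P=h+M[:,2]*{'n':-.00475,'f':.00475,'m':0}[q]; r+=list((proj(c,P)-p)/(1 if q!='m' else 2))
    tip=h-.135*M[:,1]; r+=[(tip[2]-.008)/.002,(np.arccos(M[2,1])-.18)/.03]
    d=np.hypot(*(tip[:2]-jar)); r.append(max(0,d-.011)/.001)
    return r
M0=np.c_[[np.sin(.35),np.cos(.35),0],[0,0,1],[0,0,0]];M0[:,2]=np.cross(M0[:,0],M0[:,1])
o=least_squares(res,np.r_[.578,.256,.137,cv2.Rodrigues(M0)[0].ravel()])
M=cv2.Rodrigues(o.x[3:])[0];print(o.x[:3],np.round(o.fun,2));print(M.round(3))
print('z az',np.degrees(np.arctan2(M[1,2],M[0,2])),'lean',np.arccos(M[2,1]),'lean az',np.degrees(np.arctan2(M[1,1],M[0,1])),'tip',o.x[:3]-.135*M[:,1])
for y in(.028,.038): print(y,o.x[:3]-(.0675-y)*M[:,1])
np.savez('f.npz',h=o.x[:3],M=M)
for y in (.0675,.038,.0075):
  for sx in(-1,1): print(y,sx,[(proj(W,o.x[:3]-(.0675-y)*M[:,1]+M[:,0]*sx*w-M[:,2]*zz)-[198,106])*4 for w,zz in [({.0675:.002,.038:.0055,.0075:.0075}[y],.00475)]])
E
python3 fit.py
```

```text
joints [ -58.1   16.    12.3  104.9   23.2   58.6 -166.9]
n (array([0.57203499, 0.25751597, 0.13504425]), [0.0011607830514188994, 0.0011607830514188257])
f (array([0.58056394, 0.25402776, 0.13260279]), [0.0006750740874154994, 0.0006750740874155046])
jar rim w3 [0.5568157 0.2666363 0.075    ] foot [0.55771521 0.26651734 0.003     ]
[0.5759609  0.25664716 0.13745331] [ 1.24  0.14  0.96 -0.76 -1.91 -0.44 -1.42 -0.22 -0.07 -0.12 -0.64 -0.03
 -1.68 -0.    0.17]
[[ 0.381  0.178  0.907]
 [ 0.923 -0.017 -0.384]
 [-0.053  0.984 -0.171]]
z az -22.944077775125937 lean 0.17986151365092157 lean az -5.295674791383966 tip [0.55191338 0.25887615 0.00463107]
0.028 [0.56892477 0.25729935 0.09859051]
0.038 [0.57070607 0.25713424 0.10842919]
0.0675 -1 [array([411.86926671, 204.45276809])]
0.0675 1 [array([390.02457899, 203.03336939])]
0.038 -1 [array([409.20523943, 270.30832705])]
0.038 1 [array([355.47017047, 266.98808198])]
0.0075 -1 [array([399.88625912, 324.63537558])]
0.0075 1 [array([333.81791662, 320.72810653])]
```

```bash
python3 - <<'E'
s=open('fit.py').read()
s=s.replace("jar=np.array([.563,.2575])","jar=np.array([.5585,.2655])")
s=s.replace("(W2,(272,170),'n'),(W2,(275,162),'f'),","(W,(198+361/4,106+266/4),38),(W,(198+344/4,106+308/4),10),")
s=s.replace("for k in 'nf'","for k in ''")
s=s.replace("P=h+M[:,2]*{","P=h+M[:,1]*(q-67.5)/1000 if not isinstance(q,str) else h+M[:,2]*{")
s=s.replace("r+=list((proj(c,P)-p)/(1 if q!='m' else 2))","r+=list((proj(c,P)-p)*(([1,.1]) if not isinstance(q,str) else 1 if q!='m' else .5))")
open('fit.py','w').write(s)
E
python3 fit.py
python3 - <<'E'
from h import *
f=np.load('f.npz');P=f['h']-.0395*f['M'][:,1]
R=Rdir(-23,55);R=R@np.diag([-1,-1,1]);d=R[:,2]
print(P-.12*d, rows(P-.12*d,R))
E
```

```text
joints [ -58.1   16.    12.3  104.9   23.2   58.6 -166.9]
jar rim w3 [0.5568157 0.2666363 0.075    ] foot [0.55771521 0.26651734 0.003     ]
[0.57549804 0.25829058 0.13976037] [-0.28  0.43 -0.16 -0.45  1.09 -0.4  -0.6  -0.13 -0.32 -0.2  -0.78 -0.56
 -0.42  0.3   0.  ]
[[ 0.424  0.158  0.892]
 [ 0.905 -0.103 -0.412]
 [ 0.026  0.982 -0.186]]
z az -24.824028889937157 lean 0.18913370754440958 lean az -33.04287417303716 tip [0.55422201 0.27213004 0.00716776]
0.028 [0.56927283 0.26233991 0.10096476]
0.038 [0.57084883 0.26131476 0.11078643]
0.0675 -1 [array([405.7312641 , 206.40597918])]
0.0675 1 [array([383.9786355 , 203.45717442])]
0.038 -1 [array([390.81261653, 274.77078092])]
0.038 1 [array([337.15978632, 267.89783493])]
0.0075 -1 [array([371.34423252, 330.67946824])]
0.0075 1 [array([305.22948794, 322.61856932])]
[0.47878881 0.30074809 0.16979393] [-0.5398, 0.0579, -1.8456, -0.2064, 0.0407, 0.1335]
```

```bash
for i in 1; do
python3 -m crank '[0,0,-0.39,0,0,-0.1,0.4,0,0,-0.39,0,0,-0.1,0.4,0,0,-0.39,0,0,-0.1,0.4,0,0,-0.39,0,0,-0.1,0.4,0,0,-0.39,0,0,-0.1,0.4]' | grep rot
python3 -m crank '[0,0,-0.39,0,0,0,0.4,0,0,-0.39,0,0,0,0.4,0,0,-0.39,0,0,0,0.4,0,0,-0.39,0,0,0,0.4,0,0,-0.39,0,0,0,0.4]' | grep rot
python3 -m crank '[0,0,-0.39,0,0,0,0.4,0,0,-0.39,0,0,0,0.4,0,0,-0.39,0,0,0,0.4,0,0,-0.39,0,0,0,0.4,0,0,-0.39,0,0,0,0.4]' | grep rot
python3 -m crank '[0,0,-0.39,0,0,0,0.4,0,0,-0.39,0,0,0,0.4,0,0,-0.39,0,0,0,0.4,0,0,-0.39,0,0,0,0.4,0,0,-0.39,0,0,0,0.4]'
done
cat > g.py <<'E'
from h import *
import sys
az,t,b,off=map(float,sys.argv[1:5]) # heading,tilt,back-off,y
f=np.load('f.npz');P=f['h']-(.0675-off)*f['M'][:,1]
R=Rdir(az,t)@np.diag([-1,-1,1]);T=P-b*R[:,2]
print(T,rows(T,R),state()['joints'].round(1))
E
python3 g.py -25 55 .12 .028
```

```text
tool_rot: [[0.918, 0.236, 0.318], [0.316, -0.92, -0.231], [0.238, 0.313, -0.92]]
tool_rot: [[0.616, 0.721, 0.318], [0.787, -0.571, -0.231], [0.015, 0.393, -0.919]]
tool_rot: [[0.09, 0.944, 0.318], [0.973, -0.015, -0.231], [-0.214, 0.33, -0.919]]
t: 8.12
position: [0.5055, 0.3062, 0.2295]
tool_rot: [[-0.469, 0.824, 0.318], [0.804, 0.547, -0.231], [-0.365, 0.148, -0.919]]
force: [0.0, -0.2, 0.3]
finger_gap: 0.403
finger_force: 0.0
[0.48018436 0.30388254 0.16979393] [-0.1456, -0.3348, -0.3342, 0.159, -0.1546, 0.2367] [-43.3  14.5  -6.  103.3  27.8  63.1 -30.1]
```

```bash

python3 -m crank '[-0.07,-0.17,-0.17,0.08,-0.08,0.12,0.4,-0.07,-0.17,-0.17,0.08,-0.08,0.12,0.4,-0.07,-0.17,-0.17,0.08,-0.08,0.12,0.4,-0.07,-0.17,-0.17,0.08,-0.08,0.12,0.4,-0.07,-0.17,-0.17,0.08,-0.08,0.12,0.4]'
python3 g.py -25 55 .12 .028
```

```text
t: 8.53
position: [0.4908, 0.3057, 0.1972]
tool_rot: [[-0.55, 0.641, 0.535], [0.552, 0.76, -0.343], [-0.626, 0.107, -0.772]]
force: [0.8, -0.3, 0.3]
finger_gap: 0.399
finger_force: 0.0
[0.48018436 0.30388254 0.16979393] [-0.0771, -0.167, -0.1646, 0.11, -0.0557, 0.0808] [-52.8  16.8  -6.6 112.   47.8  62.9 -38.6]
```

```bash

python3 -m crank '[-0.077,-0.167,-0.165,0.11,-0.056,0.08,0.4,-0.077,-0.167,-0.165,0.11,-0.056,0.08,0.4,-0.077,-0.167,-0.165,0.11,-0.056,0.08,0.4,-0.077,-0.167,-0.165,0.11,-0.056,0.08,0.4,-0.077,-0.167,-0.165,0.11,-0.056,0.08,0.4]'
python3 - <<'E'
from h import *
W=cam('wrist');f=optics.grab_frame('wrist');g=np.load('f.npz');M=g['M']
cv2.imwrite('pics/w4.png',f[:,:,::-1])
for l in('forceps','forceps_jar'):print([(p.round(1),c) for p,c in spot('wrist',l)[:2]])
f=f[:,:,::-1].copy()
for y in(.0675,.053,.038,.028,.0075): print(y,proj(W,g['h']-(.0675-y)*M[:,1]).round(1))
cv2.imwrite('pics/w4c.png',cv2.rotate(cv2.resize(f[100:400,130:430],(600,600),interpolation=2),cv2.ROTATE_180))
E
python3 g.py -25 55 -.008 .028
```

```text
t: 8.95
position: [0.481, 0.3026, 0.1696]
tool_rot: [[-0.519, 0.426, 0.741], [0.244, 0.905, -0.349], [-0.819, -0.001, -0.574]]
force: [0.2, 0.8, 1.0]
finger_gap: 0.397
finger_force: 0.0
[(array([277.8, 164.2]), 0.8)]
[(array([277.8,  95.9]), 0.93)]
0.0675 [279.7 250.3]
0.053 [280.2 232.4]
0.038 [280.7 214.2]
0.028 [281.  202.3]
0.0075 [281.7 178.3]
[0.57521206 0.2595704  0.09637615] [-0.0018, 0.0008, -0.0032, 0.0131, 0.0013, 0.6345] [-61.1  21.3  -6.  121.3  67.3  65.6 -48.3]
```

View pics/w4c.png

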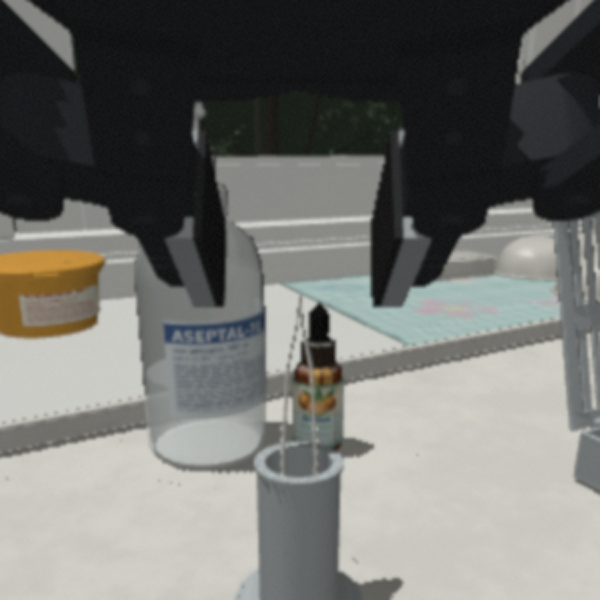

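```bash

python3 -m crank '[0,0,0,0.01,0.001,0.32,0.4,0,0,0,0.01,0.001,0.32,0.4,0,0,0,0.01,0.001,0.32,0.4,0,0,0,0.013,0.001,0.63,0.4,0,0,0,0.013,0.001,0.63,0.4]' 40
python3 -m crank '[0,0,0,0,0,0,0.4,0,0,0,0,0,0,0.4]' | grep -E 'pos|force'
python3 g.py -25 55 -.008 .028
```

```text
t: 9.52
position: [0.5756, 0.2588, 0.096]
tool_rot: [[-0.516, 0.426, 0.743], [0.244, 0.905, -0.35], [-0.821, 0.001, -0.571]]
force: [0.1, -1.3, 1.5]
finger_gap: 0.402
finger_force: 0.0
position: [0.574, 0.259, 0.096]
force: [0.6, 0.5, -0.4]
finger_force: 0.0
[0.57521206 0.2595704  0.09637615] [-0.0025, 0.0017, -0.001, -0.0038, 0.0049, 0.0024] [-54.   30.5  -0.4 120.7  79.9  55.2 -54.7]
```

```bash

python3 -m crank '[0,0,0,0,0,0,0,0,0,0,0,0,0,0,0,0,0,0,0,0,0,0,0,0,0,0,0,0,0,0,0,0,0,0,0]' 40
python3 -m crank '[0,0,0,0,0,0,0,0,0,0,0,0,0,0,0,0,0,0,0,0,0]'
python3 - <<'E'
from h import *
M=np.load('f.npz')['M'];s=state();R=np.array(s['tool_rot'])
print(rows(s['position']+.11*M[:,1],R), R.T@M)
E
```

```text
t: 10.1
position: [0.5726, 0.2613, 0.0959]
tool_rot: [[-0.519, 0.421, 0.744], [0.24, 0.907, -0.346], [-0.82, -0.001, -0.572]]
force: [-0.8, 1.1, 1.5]
finger_gap: 0.128
finger_force: 38.6
t: 10.35
position: [0.5729, 0.2607, 0.0956]
tool_rot: [[-0.519, 0.422, 0.744], [0.24, 0.907, -0.347], [-0.821, -0.002, -0.571]]
force: [-1.1, 1.7, 2.5]
finger_gap: 0.128
finger_force: 38.6
[0.0, 0.0, 0.0, -0.5018, -0.0155, -0.2247] [[-0.02453735 -0.91231882 -0.40874477]
 [ 0.99960102 -0.02811227  0.00273958]
 [-0.01399012 -0.40851447  0.91264462]]
```

```bash

python3 -m crank '[0,0,0,-0.25,-0.008,-0.112,0,0,0,0,-0.25,-0.008,-0.112,0,0,0,0,-0.5,-0.015,-0.225,0,0,0,0,-0.5,-0.015,-0.225,0,0,0,0,-0.5,-0.015,-0.225,0]'
python3 -m crank '[0,0,0,-0.4,0,-0.2,0,0,0,0,-0.4,0,-0.2,0,0,0,0,-0.4,0,-0.2,0]'
python3 - <<'E'
from h import *
for n in('side','scene','wrist'):
    c=cam(n);f=optics.grab_frame(n);cv2.imwrite(f'pics/L{n}.png',f[:,:,::-1])
    for l in('forceps_mid','forceps'): print(n,l,[(p.round(1),q) for p,q in spot(n,l)[:2]])
    s=state();R=np.array(s['tool_rot']);print(proj(c,s['position']).round(1))
f=[cv2.imread(f'pics/L{n}.png') for n in('side','scene','wrist')]
S=cam('scene');q=[proj(cam(n),s['position']).astype(int) for n in('side','scene')]
cr=[cv2.resize(f[i][max(q[i][1]-50,0):max(q[i][1]-50,0)+110,max(0,q[i][0]-50):max(0,q[i][0]-50)+90],(360,440),interpolation=2) for i in(0,1)]
cv2.imwrite('pics/L.png',np.hstack(cr));print([(max(0,a[0]-50),max(0,a[1]-50)) for a in q])
E
```

```text
t: 10.77
position: [0.5919, 0.2486, 0.2071]
tool_rot: [[-0.514, 0.425, 0.745], [0.245, 0.905, -0.348], [-0.822, 0.003, -0.569]]
force: [0.6, -0.0, 0.2]
finger_gap: 0.128
finger_force: 39.2
t: 11.02
position: [0.6043, 0.2439, 0.2981]
tool_rot: [[-0.512, 0.424, 0.747], [0.245, 0.905, -0.347], [-0.823, 0.005, -0.568]]
force: [0.6, 0.8, 0.1]
finger_gap: 0.128
finger_force: 39.2
side forceps_mid [(array([268.9,  86.2]), 0.49), (array([307.7, 173.4]), 0.43)]
side forceps [(array([265.6,  88.6]), 0.53)]
[268.5  78.5]
scene forceps_mid [(array([202.8, 203.3]), 0.55)]
scene forceps [(array([207.1, 199.3]), 0.61)]
[201.9 190.2]
wrist forceps_mid [(array([275.8, 212.4]), 0.98), (array([ 48.6, 121.1]), 0.36)]
wrist forceps [(array([277.6, 209.9]), 0.8)]
[280.1 265.4]
[(np.int64(218), np.int64(28)), (np.int64(151), np.int64(139))]
```

View pics/L.png

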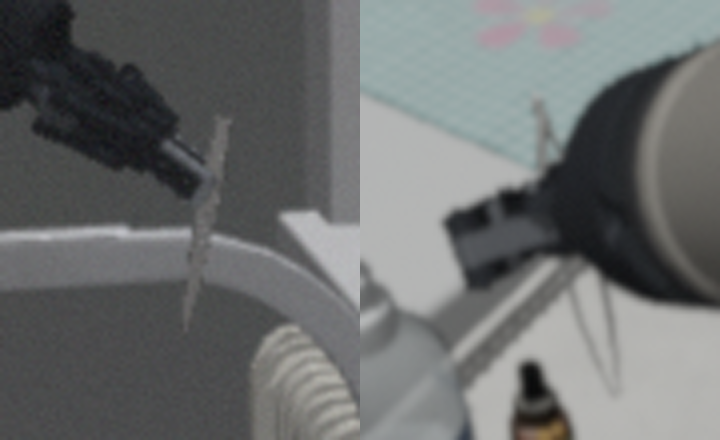

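```bash
python3 - <<'E'
from h import *
S=cam('scene');D=cam('side');W=cam('wrist');s=state();R=np.array(s['tool_rot'])
H,eh=tri([(S,(195.5,164)),(D,(274,57.5))]);T,et=tri([(S,(215.3,237)),(D,(264.5,110.5))])
print(H,eh,T,et,np.linalg.norm(H-T))
y=(H-T)/np.linalg.norm(H-T);mid=(H+T)/2
print('y in tool',R.T@y,'mid in tool',R.T@(mid-s['position']),'tip/heel proj wrist',proj(W,T),proj(W,H))
f=cv2.imread('pics/Lwrist.png')[90:300,200:360];cv2.imwrite('pics/Lw.png',cv2.resize(f,None,fx=2.8,fy=2.8,interpolation=2))
for l in('cotton_jar','vial_needle','small_vial','dropper_bottle'): pass
E
```

```text
[0.61207353 0.23985405 0.33467773] [0.004236206898848902, 0.004236206898848943] [0.58472992 0.25060061 0.20992035] [0.006861322807237662, 0.006861322807237719] 0.12817006540392287
y in tool [-0.92907834  0.00876361 -0.36977917] mid in tool [0.01614507 0.00040823 0.00733801] tip/heel proj wrist [278.96690447 100.23158868] [281.05687386 364.62311568]
```

View pics/Lw.png

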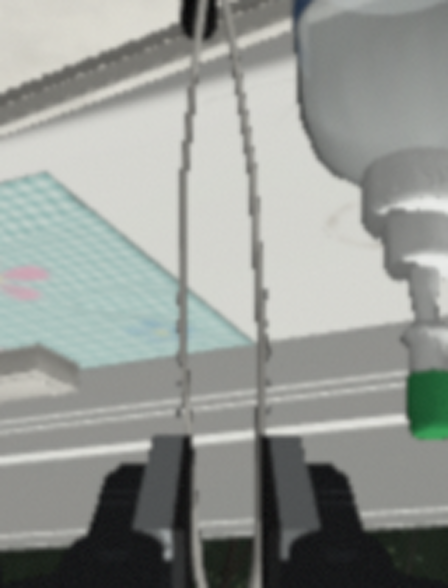

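```bash
python3 - <<'E'
from h import *
W=cam('wrist');s=state();R=np.array(s['tool_rot']);o,d=ray(W,(275.8,212.4))
o=R.T@(o-s['position']);d=R.T@d;print('net mid at tool z=.006:',o+d*(.006-o[2])/d[2])
f=cv2.imread('pics/w2.png')
print(rows([.50,.10,.28],Rdir(90,23)),s['position'],s['joints'].round(1))
E
```

```text
net mid at tool z=.006: [ 0.0234276 -0.0015745  0.006    ]
[0.2111, 0.7685, 0.7467, 0.1328, -0.8641, -0.0969] [0.60119562 0.24358065 0.28973919] [-50.4  13.   -0.3 113.4  66.7  60.  -25.2]
```

```bash

python3 -m crank '[0.07,0.256,0.249,0.044,-0.288,-0.032,0,0.07,0.256,0.249,0.044,-0.288,-0.032,0,0.07,0.256,0.249,0.044,-0.288,-0.032,0,0.07,0.256,0.249,0.044,-0.288,-0.032,0,0.07,0.256,0.249,0.044,-0.288,-0.032,0]'
python3 - <<'E'
from h import *
print(rows([.50,.10,.28],Rdir(90,23)))
E
```

```text
t: 11.88
position: [0.5692, 0.1952, 0.2893]
tool_rot: [[-0.538, 0.707, 0.459], [0.688, 0.683, -0.246], [-0.487, 0.183, -0.854]]
force: [0.6, -0.9, 0.8]
finger_gap: 0.128
finger_force: 39.2
[0.1439, 0.5093, 0.494, -0.1188, -0.5781, -0.0021]
```

```bash

python3 -m crank '[0.072,0.255,0.247,-0.06,-0.29,0,0,0.072,0.255,0.247,-0.06,-0.29,0,0,0.072,0.255,0.247,-0.06,-0.29,0,0,0.072,0.255,0.247,-0.06,-0.29,0,0,0.072,0.255,0.247,-0.06,-0.29,0,0]' | grep pos
python3 - <<'E'
from h import *
print(rows([.50,-.02,.24],Rdir(90,23)))
E
```

```text
position: [0.5348, 0.1458, 0.284]
[0.0713, 0.2553, 0.2458, -0.7098, -0.4855, 0.1618]
```

```bash

python3 -m crank '[0.071,0.255,0.246,-0.71,-0.485,0.16,0,0.071,0.255,0.246,-0.71,-0.485,0.16,0,0.071,0.255,0.246,-0.71,-0.485,0.16,0,0.071,0.255,0.246,-0.71,-0.485,0.16,0,0.071,0.255,0.246,-0.71,-0.485,0.16,0]'
python3 -m crank '[0,0,0,0,0,0,0,0,0,0,0,0,0,0]' | grep pos
python3 - <<'E'
from h import *
W=cam('wrist');f=optics.grab_frame('wrist');cv2.imwrite('pics/w5.png',f[:,:,::-1])
m=optics.camera_model('wrist');np.savez('w5.npz',**m)
for l,z in dict(cassette=0,front_rest=.012,bar_hinge=.027,lid_hinge=.0345,bar_tip=.13,forceps_mid=.26).items():
    for p,c in spot('wrist',l)[:2]: print(l,p.round(1),c,onz(W,p,z).round(4))
print(rows([.50,-.02,.24],Rdir(90,23)))
cv2.imwrite('pics/w5v.png',cv2.resize(f[:,:,::-1],(800,600),interpolation=2))
E
```

```text
t: 12.72
position: [0.498, -0.0284, 0.2381]
tool_rot: [[0.011, 1.0, 0.001], [0.923, -0.01, 0.385], [0.385, -0.004, -0.923]]
force: [-0.2, -1.4, 0.1]
finger_gap: 0.129
finger_force: 39.2
position: [0.4997, -0.0198, 0.2392]
front_rest [284.6 276.8] 0.87 [ 0.5045 -0.0416  0.012 ]
bar_hinge [361.4 272.8] 0.74 [ 0.5901 -0.0359  0.027 ]
bar_hinge [370.8 282.5] 0.54 [ 0.6002 -0.0465  0.027 ]
lid_hinge [370.  275.8] 0.64 [ 0.5975 -0.0387  0.0345]
bar_tip [375.4 279.5] 0.56 [ 0.576  -0.0352  0.13  ]
bar_tip [275.9 214.3] 0.3 [0.4959 0.0173 0.13  ]
forceps_mid [277.1 213.9] 0.84 [0.4984 0.002  0.26  ]
[-0.0009, 0.0022, 0.006, -0.0165, -0.0011, -0.0023]
```

View pics/w5v.png

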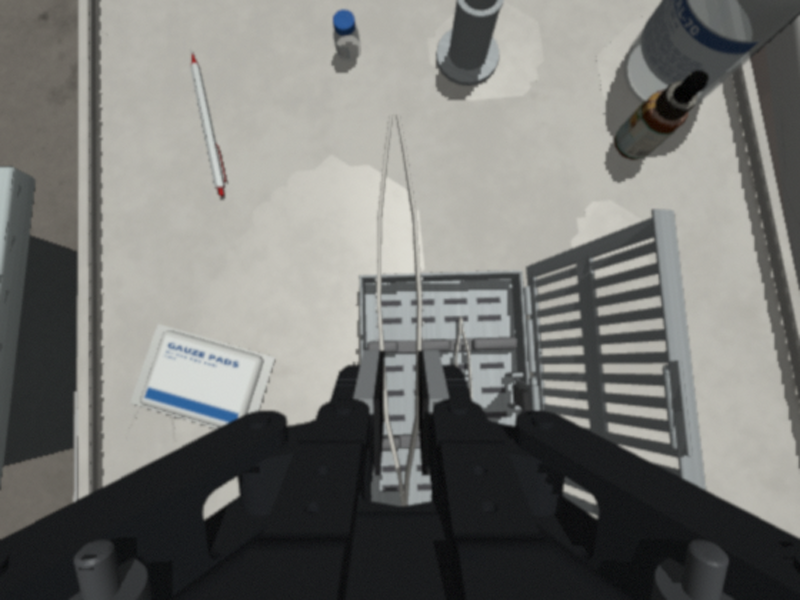

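```bash
python3 - <<'E'
from h import *
m=np.load('w5.npz');K=np.array([[m['fx'],0,m['cx']],[0,m['fy'],m['cy']],[0,0,1]],float)
W=(K,cv2.Rodrigues(m['rvec'].astype(float))[0],m['tvec'].astype(float).ravel())
a=onz(W,(252.7,193.2),.034);b=onz(W,(365.4,191.1),.034);print(a,b,b-a)
v=b-a;psi=np.arctan2(v[1],v[0]);Rz=np.array([[np.cos(psi),-np.sin(psi)],[np.sin(psi),np.cos(psi)]])
print('psi',psi,'centre',a[:2]-Rz@[-.065,.095],b[:2]-Rz@[.065,.095])
print('rail',onz(W,(310,241),.02)[:2])
# forceps axis: tips & heel rays meet plane tool: axis dir in tool xz; mid (.022,?, .006)
s=state();R=np.array(s['tool_rot'])
for px,t in(((275.1,81.2),-1),((282.8,350),1)):
    o,d=ray(W,px);o=R.T@(o-s['position']);d=R.T@d
    # intersect with axis line  x=.022-.92 k, z=.006-.39 k  -> plane n=(.39,0,-.92)
    n=np.array([.39,0,-.92]);k=(n@np.array([.022,0,.006])-n@o)/(n@d);P=o+k*d;print(P,np.linalg.norm(P[[0,2]]-[.022,.006]))
# edge profile to refine corners
f=cv2.cvtColor(cv2.imread('pics/w5.png'),cv2.COLOR_BGR2GRAY)
print(f[225,240:262],f[215,355:375],f[185:200,300])
E
```

```text
[0.4681319  0.05497397 0.034     ] [0.59612423 0.05837013 0.034     ] [0.12799233 0.00339616 0.        ]
psi 0.026527894161316012 centre [ 0.53562889 -0.0382685 ] [ 0.53366695 -0.03832056]
rail [0.5341807  0.00196704]
[ 0.08420105 -0.00261513  0.03236784] 0.06755910881666123
[-0.0342596   0.00090876 -0.01784918] 0.061105861861342245
[200 201 202 201 202 203 203 204 201 183 135 114 129 137  98  99 143 169
 176 176 176 173] [111  87  83  76  64  54  54  53  55  64  99 125 110 117 142 159 140  93
  73  94] [185 184 184 184 180 174 165 135  91  63  57  84 123 110  89]
```

```bash
cat > p.py <<'E'
from h import *
import sys
a=list(map(float,sys.argv[1:6]))
s=state();print(rows(a[:3],Rdir(a[3],a[4])),s['force'].round(1),s['position'].round(4))
E
python3 p.py .5085 -.0566 .08 90 23
```

```text
[-0.0009, 0.0022, 0.006, -0.4957, 0.0377, 0.6642] [ 0.1 -0.1 -0.2] [ 0.5002 -0.0168  0.2409]
```

```bash

python3 -m crank '[0,0.002,0.006,-0.495,0.038,0.664,0,0,0.002,0.006,-0.495,0.038,0.664,0,0,0.002,0.006,-0.495,0.038,0.664,0,0,0.002,0.006,-0.495,0.038,0.664,0,0,0.002,0.006,-0.495,0.038,0.664,0]' | grep -E 'pos|force'
python3 -m crank '[0,0,0,0,0,0,0,0,0,0,0,0,0,0]' | grep pos
python3 - <<'E'
from h import *
W=cam('wrist');f=optics.grab_frame('wrist');cv2.imwrite('pics/w6.png',f[:,:,::-1]);np.savez('w6.npz',**optics.camera_model('wrist'))
for l,z in dict(cassette=0,front_rest=.012,bar_hinge=.027,forceps_mid=.083).items():
    for p,c in spot('wrist',l)[:2]: print(l,p.round(1),c,onz(W,p,z).round(4))
E
python3 p.py .5085 -.0566 .015 90 23
```

```text
position: [0.5033, -0.0581, 0.0726]
force: [-0.9, 0.9, -0.5]
finger_force: 39.2
position: [0.5094, -0.0574, 0.0813]
cassette [311.3 233.3] 0.81 [ 0.5323 -0.0373  0.    ]
front_rest [276.2 234.6] 0.85 [ 0.5067 -0.039   0.012 ]
bar_hinge [405.1 231.3] 0.79 [ 0.5908 -0.0378  0.027 ]
forceps_mid [278.8 210.3] 0.78 [ 0.5089 -0.0316  0.083 ]
[0.0016, 0.0003, -0.0006, -0.1246, -0.0055, 0.3096] [-0.3 -0.5 -0.5] [ 0.5095 -0.0578  0.0817]
```

```bash

python3 -m crank '[0,0,0,-0.085,-0.01,0.2,0,0,0,0,-0.085,-0.01,0.2,0,0,0,0,-0.085,-0.01,0.2,0,0,0,0,-0.085,-0.01,0.2,0]' | grep -E 'pos|force'
python3 -m crank '[0,0,0,0,0,0,0,0,0,0,0,0,0,0]' | grep -E 'pos|force'
python3 p.py .5075 -.0566 .0145 90 23
```

```text
position: [0.5067, -0.0581, 0.0373]
force: [-0.1, -0.2, 0.3]
finger_force: 39.2
position: [0.5073, -0.0584, 0.0378]
force: [0.6, 0.2, -0.5]
finger_force: 39.2
[0.0011, 0.0005, -0.0015, -0.0369, 0.0009, 0.1106] [ 0.6  0.2 -0.5] [ 0.5073 -0.0584  0.0378]
```

```bash

python3 -m crank '[0,0,0,-0.018,0.001,0.055,0,0,0,0,-0.018,0.001,0.055,0,0,0,0,-0.037,0.001,0.11,0,0,0,0,-0.037,0.001,0.11,0]' | grep -E 'pos|force'
python3 -m crank '[0,0,0,0,0,0,0,0,0,0,0,0,0,0]' | grep -E 'pos|force'
```

```text
position: [0.5071, -0.0563, 0.0129]
force: [0.3, -0.5, 3.1]
finger_force: 44.0
position: [0.5069, -0.0563, 0.0129]
force: [1.1, 1.2, 2.6]
finger_force: 44.0
```

```bash

python3 -m crank '[0,0,0,0,0,0,0.3,0,0,0,0,0,0,0.3,0,0,0,0,0,0,0.3,0,0,0,0,0,0,0.3]' | grep -E 'pos|gap|force'
python3 -m crank '[0,0,0,0,0,-0.1,0.3,0,0,0,0,0,-0.2,0.3,0,0,0,0,0,-0.6,0.3,0,0,0,0,0,-0.6,0.3,0,0,0,0,0,-0.6,0.3]' | grep -E 'pos|gap|force'
python3 -m crank '[0,0,0,0,0,0,0.3,0,0,0,0,0,0,0.3]' | grep -E 'pos|force'
python3 - <<'E'
from h import *
W=cam('wrist');f=optics.grab_frame('wrist');cv2.imwrite('pics/w7.png',f[:,:,::-1]);np.savez('w7.npz',**optics.camera_model('wrist'))
for l,z in dict(cassette=0,front_rest=.012,bar_hinge=.027,forceps_mid=.0168,lid_hinge=.0345,bar_tip=.13).items():
    for p,c in spot('wrist',l)[:3]: print(l,p.round(1),c,onz(W,p,z).round(4))
S=cam('scene');D=cam('side');optics.grab_frame('scene');optics.grab_frame('side')
for l in('bar_tip','lid_edge'): 
    a=spot('scene',l);b=spot('side',l);print(l,a[:2],b[:2])
    if a and b: print(tri([(S,a[0][0]),(D,b[0][0])]))
p=proj(W,(.508,-.032,.017)).astype(int);print(p)
x0=max(p[0]-100,0);y0=max(p[1]-110,0);cv2.imwrite('pics/w7c.png',cv2.resize(f[y0:y0+200,x0:x0+260,::-1],None,fx=3,fy=3,interpolation=2));print(x0,y0)
E
```

```text
position: [0.5058, -0.0562, 0.0127]
force: [-1.0, -0.3, -0.4]
finger_gap: 0.298
finger_force: 0.0
position: [0.5103, -0.1088, 0.1295]
force: [1.7, -1.0, -0.7]
finger_gap: 0.301
finger_force: 0.0
position: [0.5058, -0.1026, 0.1231]
force: [0.2, 0.1, 0.2]
finger_force: 0.0
cassette [309.8 182.3] 0.63 [ 0.5317 -0.0349  0.    ]
cassette [278.1 172.4] 0.17 [ 0.5037 -0.0259  0.    ]
front_rest [277.7 181.7] 0.95 [ 0.5035 -0.0371  0.012 ]
front_rest [281.9 168.4] 0.56 [ 0.5071 -0.0256  0.012 ]
front_rest [309.5 185.2] 0.45 [ 0.5303 -0.0402  0.012 ]
bar_hinge [385.9 178.4] 0.67 [ 0.5899 -0.038   0.027 ]
forceps_mid [277.4 174.4] 0.96 [ 0.5033 -0.0319  0.0168]
lid_hinge [403.4 174.9] 0.57 [ 0.6011 -0.037   0.0345]
bar_tip [424.  124.4] 0.72 [ 0.5756 -0.0357  0.13  ]
bar_tip [(array([300.608, 183.582]), 0.56)] []
lid_edge [(array([277.816, 161.112]), 0.95)] []
[283 174]
183 64
```

View pics/w7c.png

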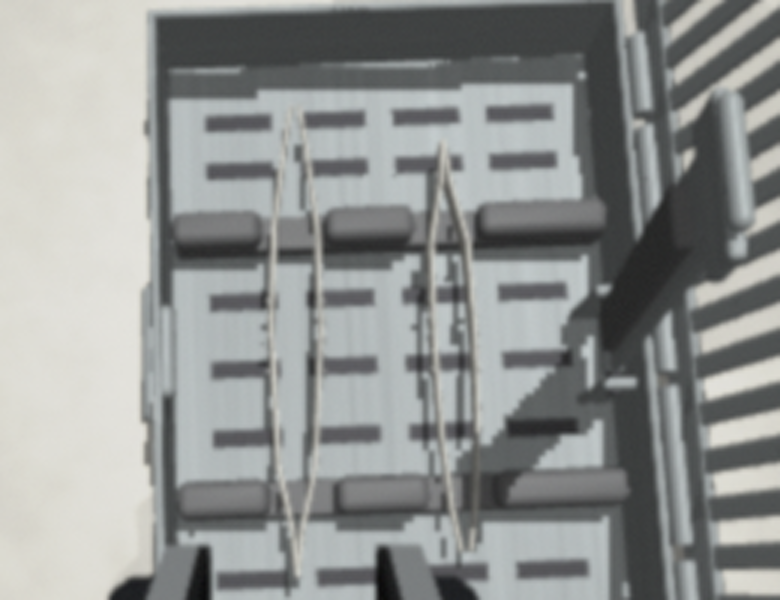

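```bash
python3 p.py .5058 -.09 .25 181 0
python3 - <<'E'
import numpy as np
c=np.array([.5347,-.0383]);ps=.023
for a,r in [(1.4,.093),(1.2,.094),(1.0,.096),(.8,.098),(.6,.1),(.4,.103),(.25,.105),(.12,.107),(.06,.108),(0,.108)]:
    x=.056-r*np.cos(a)+.002*np.sin(a)+.011;z=.027+r*np.sin(a)+.002*np.cos(a)
    print(a,np.round([c[0]+x*np.cos(ps),c[1]+x*np.sin(ps),z],4))
E
```

```text
[0.2018, -0.1999, -0.9983, 0.3077, -0.0045, -0.5565] [-0.4 -0.6 -0. ] [ 0.5064 -0.1032  0.1235]
1.4 [ 0.5878 -0.0371  0.119 ]
1.2 [ 0.5695 -0.0375  0.1153]
1.0 [ 0.5515 -0.0379  0.1089]
0.8 [ 0.5349 -0.0383  0.0987]
0.6 [ 0.5203 -0.0386  0.0851]
0.4 [ 0.5076 -0.0389  0.069 ]
0.25 [ 0.5005 -0.0391  0.0549]
0.12 [ 0.4957 -0.0392  0.0418]
0.06 [ 0.494  -0.0392  0.0355]
0 [ 0.4937 -0.0392  0.029 ]
```

```bash

python3 -m crank '[0.07,-0.07,-0.33,0.15,0,-0.3,0,0.07,-0.07,-0.33,0.15,0,-0.3,0,0.07,-0.07,-0.33,0.15,0,-0.3,0,0.07,-0.07,-0.33,0.15,0,-0.3,0,0.07,-0.07,-0.33,0.15,0,-0.3,0]' | grep -E 'pos'
python3 p.py .55 -.05 .25 181 0
```

```text
position: [0.5076, -0.0979, 0.1915]
[0.1301, -0.1316, -0.6634, 0.1677, 0.3236, -0.2344] [ 0.1 -0.4 -0.7] [ 0.5076 -0.0979  0.1915]
```

```bash

python3 -m crank '[0.065,-0.066,-0.33,0.168,0.32,-0.234,0,0.065,-0.066,-0.33,0.168,0.32,-0.234,0,0.065,-0.066,-0.33,0.168,0.32,-0.234,0,0.065,-0.066,-0.33,0.168,0.32,-0.234,0,0.065,-0.066,-0.33,0.168,0.32,-0.234,0]' | grep -E 'pos'
python3 p.py .603 -.037 .24 181 0
```

```text
position: [0.5496, -0.0496, 0.2496]
[0.0649, -0.0664, -0.3325, -0.2082, 0.1815, 0.0351] [-0.5 -0.6 -0.8] [ 0.5496 -0.0496  0.2496]
```

```bash

python3 -m crank '[0.065,-0.066,-0.332,-0.208,0.18,0.035,0,0.065,-0.066,-0.332,-0.208,0.18,0.035,0,0.065,-0.066,-0.332,-0.208,0.18,0.035,0,0.065,-0.066,-0.332,-0.208,0.18,0.035,0,0.065,-0.066,-0.332,-0.208,0.18,0.035,0]'
python3 -m crank '[0,0,0,0,0,0,0,0,0,0,0,0,0,0]' | grep -E 'pos'
python3 p.py .603 -.037 .119 181 0
python3 - <<'E'
from h import *
W=cam('wrist');optics.grab_frame('wrist')
for l,z in dict(bar_tip=.13,lid_edge=.16,bar_hinge=.027).items():
    for p,c in spot('wrist',l)[:2]: print(l,p.round(1),c,onz(W,p,z).round(4))
E
```

```text
t: 17.88
position: [0.6019, -0.0384, 0.2387]
tool_rot: [[-1.0, -0.015, -0.003], [-0.015, 1.0, -0.0], [0.003, -0.0, -1.0]]
force: [-0.3, -0.1, -0.1]
finger_gap: 0.004
finger_force: 0.0
position: [0.6019, -0.0398, 0.239]
[0.0003, -0.0022, -0.0066, -0.0075, 0.0137, 0.6] [ 0.4 -0.5  0.8] [ 0.6019 -0.0398  0.239 ]
bar_tip [282.9 172.9] 0.61 [ 0.5749 -0.0375  0.13  ]
lid_edge [282.6 184.3] 0.62 [ 0.5784 -0.0379  0.16  ]
bar_hinge [283.5 174.1] 0.69 [ 0.5915 -0.036   0.027 ]
```

```bash

python3 -m crank '[0,0,0,-0.007,0.01,0.2,0,0,0,0,-0.007,0.01,0.4,0,0,0,0,-0.007,0.01,0.6,0,0,0,0,-0.007,0.01,0.6,0,0,0,0,-0.007,0.01,0.6,0]' | grep -E 'pos|force'
python3 p.py .5878 -.037 .119 181 0;python3 p.py .5695 -.0375 .115 181 0; python3 p.py .5515 -.038 .109 181 0
```

```text
position: [0.6015, -0.038, 0.1174]
force: [0.4, -0.4, 0.8]
finger_force: 0.0
[-0.0, -0.0052, -0.0062, 0.0688, 0.0055, -0.0073] [ 0.4 -0.4  0.8] [ 0.6015 -0.038   0.1174]
[-0.0, -0.0052, -0.0062, 0.1601, 0.0037, 0.0135] [ 0.4 -0.4  0.8] [ 0.6015 -0.038   0.1174]
[-0.0, -0.0052, -0.0062, 0.2499, 0.0019, 0.0442] [ 0.4 -0.4  0.8] [ 0.6015 -0.038   0.1174]
```

```bash

python3 -m crank '[0,0,0,0.069,0.005,-0.006,0,0,0,0,0.16,0.004,0.0135,0,0,0,0,0.25,0.002,0.044,0,0,0,0,0.333,0,0.094,0,0,0,0,0.406,-0.001,0.16,0]' | grep -E 'pos|force'
python3 p.py .5203 -.0386 .0851 181 0;python3 p.py .5076 -.0389 .069 181 0;python3 p.py .5005 -.039 .055 181 0;python3 p.py .4957 -.039 .042 181 0
```

```text
position: [0.525, -0.0391, 0.0915]
force: [0.3, 0.1, 0.6]
finger_force: 0.2
[0.0002, 0.0037, -0.0063, 0.0236, 0.0029, 0.0317] [0.3 0.1 0.6] [ 0.525  -0.0391  0.0915]
[0.0002, 0.0037, -0.0063, 0.0875, 0.0019, 0.1118] [0.3 0.1 0.6] [ 0.525  -0.0391  0.0915]
[0.0002, 0.0037, -0.0063, 0.1235, 0.0016, 0.1816] [0.3 0.1 0.6] [ 0.525  -0.0391  0.0915]
[0.0002, 0.0037, -0.0063, 0.1478, 0.0018, 0.2465] [0.3 0.1 0.6] [ 0.525  -0.0391  0.0915]
```

```bash

python3 -m crank '[0,0,0,0.0635,0,0.08,0,0,0,0,0.099,0,0.15,0,0,0,0,0.123,0,0.215,0,0,0,0,0.123,0,0.215,0]' | grep -E 'pos|force'
python3 -m crank '[0,0,0,0,0,0,0,0,0,0,0,0,0,0]' | grep -E 'pos|force'
```

```text
position: [0.4974, -0.0391, 0.0454]
force: [-0.1, -0.0, 0.7]
finger_force: 0.0
position: [0.4998, -0.039, 0.0467]
force: [0.3, -0.8, -0.9]
finger_force: 0.0
```

```bash

python3 -m crank '[0,0,0,0.005,0,0.03,0,0,0,0,0.005,0,0.03,0,0,0,0,0.005,0,0.03,0]' | grep -E 'pos|force'
python3 -m crank '[0,0,0,0,0,0.03,0,0,0,0,0,0,0.03,0,0,0,0,0,0,0.03,0]' | grep -E 'pos|force'
```

```text
position: [0.4966, -0.0389, 0.0386]
force: [-0.0, -0.0, 1.0]
finger_force: 0.2
position: [0.4959, -0.0389, 0.032]
force: [-0.3, 0.4, -0.4]
finger_force: 0.0
```

```bash

python3 - <<'E'
from h import *
for n in('wrist','scene','side'):
    c=cam(n);f=optics.grab_frame(n);cv2.imwrite(f'pics/b_{n}.png',f[:,:,::-1])
    for l in('bar_tip','bar_hinge'): print(n,l,[(p.round(1),q,onz(c,p,.03).round(3)) for p,q in spot(n,l)[:2]])
E
python3 -m crank '[0,0,0,0,0,0.02,0,0,0,0,0,0,0.02,0,0,0,0,0,0,0.02,0]' | grep -E 'pos|force'
python3 -m crank '[0,0,0,0,0,0.015,0,0,0,0,0,0,0.015,0,0,0,0,0,0,0.015,0]' | grep -E 'pos|force'
```

```text
wrist bar_tip [(array([276.9, 236.6]), 0.69, array([ 0.483, -0.04 ,  0.03 ]))]
wrist bar_hinge []
scene bar_tip [(array([332.7, 232.8]), 0.64, array([ 0.486, -0.036,  0.03 ]))]
scene bar_hinge [(array([293.4, 217.5]), 0.9, array([ 0.59 , -0.033,  0.03 ]))]
side bar_tip []
side bar_hinge []
position: [0.4966, -0.0389, 0.0288]
force: [-0.8, 0.6, 5.0]
finger_force: 2.4
position: [0.4967, -0.039, 0.0276]
force: [-5.4, -0.1, 21.2]
finger_force: 11.0
```

```bash

python3 -m crank '[0,0,0,0,0,-0.5,0,0,0,0,0,0,-1,0,0,0,0,0,0,-1,0,0,0,0,0,0,-1,0,0,0,0,0,0,-1,0]' | grep -E 'pos|force'
python3 -m crank '[0,0,0,-0.88,0.01,-0.15,0,0,0,0,-0.88,0.01,-0.15,0,0,0,0,-0.88,0.01,-0.15,0,0,0,0,-0.88,0.01,-0.15,0,0,0,0,-0.88,0.01,-0.15,0]' | grep -E 'pos|force'
python3 -m crank '[0,0,0,0,0,0,0,0,0,0,0,0,0,0]' | grep -E 'pos'
python3 p.py .6745 -.037 .145 181 0
python3 - <<'E'
from h import *
for n in('scene','wrist'):
    c=cam(n);optics.grab_frame(n)
    for l,z in(('bar_tip',.029),('lid_edge',.158),('forceps_mid',.017)): print(n,l,[(p.round(1),q,onz(c,p,z).round(3)) for p,q in spot(n,l)[:2]])
for a,r in [(1.85,.11),(1.6,.112),(1.4,.114),(1.2,.116),(1.0,.118),(.8,.12),(.6,.122),(.4,.126),(.25,.13),(.12,.132),(.06,.133),(0,.1335)]:
    x=.0675-r*np.cos(a)+.0035*np.sin(a)+.011;z=.0345+r*np.sin(a)+.0035*np.cos(a);print(a,round(.5347+x,4),round(z,4))
E
```

```text
position: [0.4972, -0.039, 0.2284]
force: [1.2, 0.8, 0.3]
finger_force: 0.0
position: [0.6779, -0.0344, 0.2542]
force: [0.2, 0.1, -0.2]
finger_force: 0.0
position: [0.6724, -0.0354, 0.2534]
[-0.0001, -0.0036, -0.0057, -0.0133, -0.0077, 0.5421] [-0.7 -0.2 -0. ] [ 0.6724 -0.0354  0.2534]
scene bar_tip [(array([331.9, 233.1]), 0.61, array([ 0.488, -0.035,  0.029]))]
scene lid_edge [(array([278.7, 163.3]), 0.62, array([ 0.643, -0.049,  0.158])), (array([166.3, 273.9]), 0.62, array([0.627, 0.325, 0.158]))]
scene forceps_mid [(array([321.1, 234.4]), 0.49, array([ 0.512, -0.029,  0.017]))]
wrist bar_tip [(array([283.8,  23.2]), 0.71, array([ 0.508, -0.033,  0.029]))]
wrist lid_edge [(array([280.2, 171.7]), 0.69, array([ 0.642, -0.036,  0.158]))]
wrist forceps_mid [(array([283.7,  26.8]), 0.67, array([ 0.508, -0.033,  0.017]))]
1.85 0.6469 0.1393
1.6 0.62 0.1464
1.4 0.5973 0.1474
1.2 0.5744 0.1439
1.0 0.5524 0.1357
0.8 0.5321 0.123
0.6 0.5145 0.1063
0.4 0.4985 0.0868
0.25 0.4881 0.0701
0.12 0.4826 0.0538
0.06 0.4806 0.046
0 0.4797 0.038
```

```bash

python3 -m crank '[0,0,0,-0.013,-0.007,0.2,0,0,0,0,-0.013,-0.007,0.4,0,0,0,0,-0.013,-0.007,0.54,0,0,0,0,-0.013,-0.007,0.54,0,0,0,0,-0.013,-0.007,0.54,0]' | grep -E 'pos|force'
python3 p.py .647 -.037 .142 181 0
```

```text
position: [0.6739, -0.0366, 0.1457]
force: [-0.1, -0.2, 0.1]
finger_force: 0.0
[0.0001, -0.0041, -0.0057, 0.1343, -0.0006, 0.0194] [-0.1 -0.2  0.1] [ 0.6739 -0.0366  0.1457]
```

```bash

python3 -m crank '[0,0,0,0.135,0,0.015,0,0,0,0,0.27,0,-0.005,0,0,0,0,0.383,0,-0.01,0,0,0,0,0.498,-0.002,0.008,0,0,0,0,0.608,-0.004,0.049,0]' | grep -E 'pos|force'
python3 -m crank '[0,0,0,0.102,-0.001,0.0635,0,0,0,0,0.19,-0.002,0.147,0,0,0,0,0.27,-0.003,0.244,0,0,0,0,0.322,-0.004,0.328,0,0,0,0,0.349,-0.004,0.41,0]' | grep -E 'pos|force'
python3 -m crank '[0,0,0,0,0,0,0,0,0,0,0,0,0,0]' | grep -E 'pos|force'
python3 p.py .481 -.039 .042 181 0
```

```text
position: [0.5564, -0.0389, 0.1422]
force: [1.8, 0.0, -0.3]
finger_force: 0.4
position: [0.485, -0.0403, 0.058]
force: [0.2, -0.2, -0.2]
finger_force: 0.1
position: [0.4853, -0.0401, 0.0575]
force: [-0.1, 0.3, -0.5]
finger_force: 0.0
[0.0001, 0.0003, -0.006, 0.0214, 0.0058, 0.0777] [-0.1  0.3 -0.5] [ 0.4853 -0.0401  0.0575]
```

```bash

python3 -m crank '[0,0,0,0.02,0,0.04,0,0,0,0,0.02,0,0.07,0,0,0,0,0.02,0,0.07,0,0,0,0,0.02,0,0.07,0]' | grep -E 'pos|force'
python3 -m crank '[0,0,0,0,0,0.02,0,0,0,0,0,0,0.02,0,0,0,0,0,0,0.02,0]' | grep -E 'pos|force'
python3 -m crank '[0,0,0,0,0,0.015,0,0,0,0,0,0,0.015,0,0,0,0,0,0,0.015,0]' | grep -E 'pos|force'
```

```text
position: [0.4816, -0.0401, 0.0443]
force: [-3.8, 0.3, 18.4]
finger_force: 9.2
position: [0.4806, -0.04, 0.0385]
force: [-0.1, 0.0, 0.5]
finger_force: 0.0
position: [0.4806, -0.0401, 0.0375]
force: [-7.2, 0.1, 27.5]
finger_force: 14.1
```

```bash

python3 -m crank '[0,0,0,0,0,-0.3,0,0,0,0,0,0,-0.7,0,0,0,0,0,0,-0.7,0,0,0,0,0,0,-0.7,0,0,0,0,0,0,-0.7,0]' | grep -E 'pos|force|t:'
python3 -m crank '[0,0,0,0,0,0,0,0,0,0,0,0,0,0,0,0,0,0,0,0,0]' | grep -E 'pos|force'
python3 - <<'E'
from h import *
for n in('scene','wrist'):
    c=cam(n);optics.grab_frame(n)
    print(n,[(p.round(1),q,onz(c,p,.038).round(3)) for p,q in spot(n,'lid_edge')[:2]],[(p.round(1),q,onz(c,p,.029).round(3)) for p,q in spot(n,'bar_tip')[:2]])
E
```

```text
t: 25.1
position: [0.4833, -0.0401, 0.179]
tool_rot: [[-1.0, -0.008, 0.007], [-0.008, 1.0, 0.001], [-0.007, 0.001, -1.0]]
force: [0.5, 0.3, -0.0]
finger_force: 0.0
position: [0.4783, -0.04, 0.1727]
force: [-1.1, 0.5, 0.1]
finger_force: 0.0
scene [(array([341.5, 230.1]), 0.84, array([ 0.47 , -0.047,  0.038])), (array([292.3, 214.3]), 0.65, array([ 0.594, -0.034,  0.038]))] [(array([333.1, 232.7]), 0.56, array([ 0.486, -0.038,  0.029]))]
wrist [(array([280.1, 190.3]), 0.83, array([ 0.471, -0.04 ,  0.038]))] [(array([277.2, 203.3]), 0.72, array([ 0.484, -0.042,  0.029])), (array([276.9, 218.7]), 0.49, array([ 0.499, -0.043,  0.029]))]
```

```bash
python3 -c "
from station import order
print(order.close_job())"
```

```text
the job is handed in; nothing more can be done
None
```

I handed the job in at about 25 s of the 72 s allowed: the forceps lie in the front rests, the bar and then the lid are pressed shut, and I saw no contact with the jars, bottles or vials. The lid's catch showed a clear snap in the force readings; the bar's snap I inferred from it meeting its stop at 21 N and staying down when let go. No verdict came back.

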